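# Clamp a bench block in a quick-release cam vice

## Task

Clamp the steel bench block in the grey cam vice so that it cannot walk under the hammer: first slide it along the bed until it sits square against the back stop, next turn the five-spoked adjuster nut until the red cam lever meets firm resistance about halfway through its swing, and then swing the lever fully closed. Adjust the nut before the lever is closed, do not overtighten, and leave the other things on the bench where they are.

Things in the scene. Friction and masses are not known exactly. Their poses are not given: they have to be found in the camera images.
- vice_base: Grey bed of the vice, fixed, 200 x 265 mm plate, top at z = 12 mm. Origin on the bench surface below where the clamped block's centre belongs. x runs along the bed from its open end (robot's side, x = -150 mm) to the back stop (steel bar 52 mm long in y, face at x = 34.5 mm, z up to 30 mm); y points to the cam lever's end; z up. Yaw varies by 0.22 rad.
- block_center (a point): Centre of the loose steel bench block on a thin black rubber foot, 67 x 67 x 20 mm, about 0.6 kg. It starts on the bed outside the jaws at the open end, up to 0.2 rad askew. Against the stop its centre is at x = 0 of vice_base; square, its axes are parallel to the bed's.
- nut_axis (a point): Centre of the adjuster nut, 52 mm above the bench, at vice_base y = -124 mm; axes as the bed's. Brass hub, 30 mm across, with 5 steel spokes (9 mm thick, black 13 mm ball ends, reach 46 mm) in the upright plane across y; turns in place about y. Pushing the top spoke towards +x (away from the robot) tightens. Stiff: 0.3 N m, about 10 N at a spoke; stays where left.
- nut (a joint): Turn of the nut, rad, larger = tighter, 0 to 8.5; starts loose at 2.0 to 3.4. At 0, 1.257, 2.513.. (fifths of a turn) a spoke points straight up. 1 rad moves the screw jaw 2.55 mm towards the block. The cam head stands differently each time, so the proper reading is not fixed (some 1.3 to 4.3 rad above the start).
- screw_jaw_mark (a point): Point on the screw jaw, moved by the nut only: middle of the green pad's face when not pressed in, 22 mm up; axes as the bed's. Both jaws' faces span x = -30 to 30 mm, z up to 31 mm, with flared mouths out to x = -53 mm; open jaws start 78 to 90 mm apart. The screw jaw's upright (to z = 67 mm) is 22 to 33 mm behind the face; its post (to z = 70 mm) is at vice_base y = -105 to -85 mm.
- pad (a joint): How far the green sprung pressure pad (60 x 17 mm face) on the screw jaw is pressed in, m, 0 (free) to 0.0105 (solid); 15000 N/m. About 0.005 when the vice is properly closed.
- cam_head: Grey cam head, fixed in slots on the bed opposite the nut, a few mm differently each time, about vice_base y = 125 mm. Origin at z = 12 mm under the lever pivot, axes as the bed's. The cam jaw's face is 80 mm from it towards -y with the lever open and advances 16 mm on closing. Proper nut setting: screw_jaw_mark 158 mm (2 mm either way) from this origin towards -y.
- lever_pivot (a point): Lever's upright pivot axis at handle height, 54 mm above the bench. The red handle is a level straight round bar, 14 mm thick, from 45 to 118 mm from the axis, with a 19 mm ball at the end (reach 129.5 mm); nearer the pivot it slopes down to the cam.
- lever (a joint): Cam lever's swing, rad, clockwise from above: 0 open (handle along bed +y), 1.75 shut at its stop (handle along +x, away from the robot), over centre from 1.65; starts 0 to 0.2. Halfway is 0.83 (jaw then 10.9 mm advanced, 5.3 mm to go). Nearly free until the jaws pinch the block, then up to about 6 N at the handle. Left halfway, it is turned back a little when the nut brings the jaws onto the block.
- jar_mid (a point): Middle of a small cream jar with a lid-like collar, 72 mm across, 66 mm high, standing loose on the robot's side of the lever. Leave alone.
- spool_mid (a point): Middle of an upright copper-coloured thread spool with wooden ends, 24 mm across, 30 mm high, loose, behind the back stop. Leave alone.
- black_tape: Roll of black tape lying flat, 60 x 60 x 18 mm, loose, on the robot's side of the nut, origin under its centre. Leave alone.
- red_bar: Dark red bar of polish with a white wrapper at one end, 108 x 35 x 32 mm, loose, beyond the nut, origin under its centre. Leave alone.
- blue_cutters: Side cutters with blue handles, 107 x 61 x 12 mm, loose, behind the nut, origin under the centre. Leave alone.
- yellow_pencil: Yellow pencil, 160 x 7 x 7 mm, loose, at the far side of the vice, origin under its centre. Leave alone.

How it is judged (in metres and radians):
On the way, in this order (a step that is already met when the one before it is completed fails the run):
1. the block sits against the back stop (within 5 mm) (x of block_center in the frame of vice_base above -0.005 m), for 0.2 s.
2. with the lever not yet closed (below 1.2 rad), the nut is set so that the jaws meet the block about halfway through the lever's swing (screw_jaw_mark 155.4 to 160.2 mm from the cam head) (value of joint lever below 1.2 rad and y of screw_jaw_mark in the frame of cam_head between -0.1602 and -0.1554 m), for 0.2 s.
At the end, for the whole second after the job is handed in: The lever is fully closed (above 1.6 rad) and stays so; the sprung pad is pressed in 2.8 to 8.2 mm by the clamped block; the block lies flat on the bed, within 6 mm of the back stop and within 0.08 rad of square, at rest (value of joint lever above 1.6 rad and value of joint pad between 0.0028 and 0.0082 m and x of block_center in the frame of vice_base above -0.006 m and angle between the x axis of block_center and the x axis of vice_base, either way round below 0.08 rad and angle between block_center's own z axis and vertical below 0.08 rad and height (world z) of block_center below 0.027 m and linear speed of block below 0.02 m/s); the robot touches nothing.
It fails at once if the vice is overtightened: the pad is pressed in past 9.5 mm (value of joint pad above 0.0095 m).
It fails at once if another thing on the bench is moved by more than 25 mm (distance of any of jar_mid, spool_mid, black_tape, red_bar, blue_cutters, yellow_pencil from where it was at the start of the episode above 0.025 m).
It also fails if it takes over 72 s, if anything falls off the work surface, if the arm or the gripper's body presses on something with over 40 N, if the wrist force passes 120 N, or if a joint passes its speed limit or range.

## Robot

A 6-joint arm with a two-finger parallel gripper is mounted at the origin on a cart in front of the work surface, level with it; the furniture and walls round the work are solid. World frame = base frame: x ahead of the robot, y to its left, z up, the work surface at z = 0. Lengths are in mm, angles in rad, forces in N, time in s.
With the tool pointing down it reaches from about 275 to 1000 mm from the base axis. Payload 8.4 kg.
Tool frame: the origin (TCP) lies at the centre of the arm's flange, where the gripper is bolted on; the fingertips stand r.tip_extent ahead of it and the grasp point (between the pads) lies 155 mm ahead of it (r.tip_extent is the distance from the TCP to the fingertips, in mm); z points along the fingers, y is the direction in which the jaws open and shut (so a half turn about z gives the same grasp; the last joint's range is limited). The gripper opens to 85 mm and grips with 20 to 120 N. Pads are 22 mm wide; open, the fingers measure 114 mm over their backs; the gripper's body (76 mm by 85 mm) begins 54 mm behind the grasp point. The pads swing forward as they close: fully open they stand 13 mm farther back than shut.
Start: joints at [-1.178, 0.353, 1.633, -0, 1.155, -0.002], TCP at [240.389, -576.925, 404.681] pointing down, gripper open.
Joint ranges: [-2.63, 2.63], [-0.92, 2.1], [0.06, 2.66], [-1.3, 4.44], [0, 2.69], [-3.02, 3.02]. Speed limits (rad/s): [2.22, 2.22, 2.79, 3.14, 3.14, 3.14].

## Interface

Orientations are given as [roll, pitch, yaw] about the fixed x, y, z axes, in that order (R = Rz(yaw) Ry(pitch) Rx(roll)).
In Python, from rig import sense, grab_frame, job, r gives the robot as it stands. The module is installed in compiled form; this text tells all that it offers.
- The arm moves only by the shell command python3 -m creep 'ROWS' [FORCE]. ROWS is JSON, a list of rows, each a list of 7 numbers: the turn, a rotation vector about the tool's x, y, z in rad, then the shift along the tool's x, y, z in mm, then the closure, from 0 (fully open) to 1 (shut). In form: [[wx, wy, wz, dx, dy, dz, fingers], ...]. A call has 1 to 10 rows; each row shifts and turns the pose as measured when the row begins, along the tool's axes as they then stand; what a row does not reach is not made up. A row lasts 1/12 s, in which the tool goes at most 41.7 mm and 7.16 degrees, less where a joint would pass 70% of its speed; a pose out of reach is approached as far as the arm can. A call with a gripper value outside its range is refused whole. The fingers move at their own pace and stop on an object; FORCE is the grip in N (left out, the last holds). Time passes only in rows, so rows that do not move let the fingers close. It gives the time, the measured TCP pose, the force and the opening at its end, in the units of the state.
- sense(): the state, without advancing time (a new reading comes with each control period).
- grab_frame(name): name is "scene" or "side" or "wrist"; returns a dict with "color" (420x560x3 uint8, red, green, blue), "mtx" (3x3 intrinsics, pixels), "T" (4x4, takes a point from camera to world coordinates). Camera axes: x right, y down, z forward; pixel columns grow to the right and rows downward; lengths in mm; the calibration is good to about 2 mm. A picture is of the moment at which its call begins. There is no depth.
- job.sign_off(): hands the job in, once; it reports no verdict.
The state is a dict: "clock": time; "qpos": joint angles; "qvel": joint speeds; "joint_efforts": joint torques, N m; "eef_pos": TCP position; "tcp_rot": TCP orientation; "contact_force": force on the tool from outside, world axes, zero at the start; "wrist_torque": the same for the moment, N m; "opening": opening from 0.0 (shut) to 1.0 (fully open).
Only numpy, scipy, OpenCV 4.12 (cv2) and the standard library are available. Lean on these libraries where they do the work, as an engineer would, in place of code of your own. Each camera call takes 0.05 s, during which the arm holds its last target.

## Working session

There is one attempt and no reset: what is moved stays moved. The work goes in short steps, Python scripts to look and compute and a shell command to move; the robot and the scene stay as the last step left them, time stands still between calls to the robot, and variables do not carry over. Pictures are saved under pics/ and viewed, and the job is handed in when it is done.

```bash
mkdir -p pics
cat > h.py <<'E'
import numpy as np,cv2
from rig import sense,grab_frame,job,r
def snap(n,f):
    g=grab_frame(n); cv2.imwrite('pics/'+f,cv2.cvtColor(g['color'],cv2.COLOR_RGB2BGR)); np.savez('pics/'+f[:-4]+'.npz',**g); return g
def ray(g,u,v):
    d=np.linalg.inv(g['mtx'])@np.array([u,v,1.]); T=g['T']; return T[:3,3],T[:3,:3]@d
def onz(g,u,v,z):
    o,d=ray(g,u,v); return o+d*(z-o[2])/d[2]
def proj(g,p):
    T=g['T']; c=T[:3,:3].T@(np.array(p,float)-T[:3,3]); q=g['mtx']@c; return q[:2]/q[2]
E
python3 - <<'E'
from h import *
for n in ['scene','side','wrist']:
    g=snap(n,n+'0.png'); print(n,g['T'].round(2).tolist(),g['mtx'].round(1).tolist())
print(sense(),r.tip_extent)
E
```

```text
scene [[0.99, -0.09, 0.1, 475.12], [-0.13, -0.69, 0.71, -748.81], [0.0, -0.72, -0.69, 857.66], [0.0, 0.0, 0.0, 1.0]] [[433.8, 0.0, 285.9], [0.0, 433.8, 204.3], [0.0, 0.0, 1.0]]
side [[-0.65, -0.54, 0.55, -74.02], [-0.76, 0.44, -0.47, 623.5], [0.01, -0.72, -0.69, 886.54], [0.0, 0.0, 0.0, 1.0]] [[520.8, 0.0, 284.3], [0.0, 520.8, 209.0], [0.0, 0.0, 1.0]]
wrist [[0.39, -0.89, -0.25, 301.82], [-0.92, -0.37, -0.1, -549.62], [-0.0, 0.27, -0.96, 372.07], [0.0, 0.0, 0.0, 1.0]] [[337.8, 0.0, 286.1], [0.0, 337.8, 215.4], [0.0, 0.0, 1.0]]
{'clock': 0.15, 'qpos': array([-1.17839482e+00,  3.53539275e-01,  1.63391460e+00, -3.88247719e-05,
        1.15522462e+00, -2.38836864e-03]), 'qvel': array([-0.00124103, -0.00164154, -0.00175798, -0.00125747, -0.00123219,
        0.00089617]), 'joint_efforts': array([-6.95524868e-04, -6.05638790e+01, -3.42338955e+01, -9.58193073e-05,
        6.14663339e-03,  9.73512044e-06]), 'eef_pos': array([ 240.32442487, -576.77639431,  404.12352102]), 'tcp_rot': array([-3.14050672e+00,  3.29096837e-05,  3.94805582e-01]), 'contact_force': array([-0.37321854,  0.26052937, -1.21322029]), 'wrist_torque': array([0.00283869, 0.03456882, 0.0326902 ]), 'opening': 1.0043335314395923} 173.4
```

View pics/scene0.png

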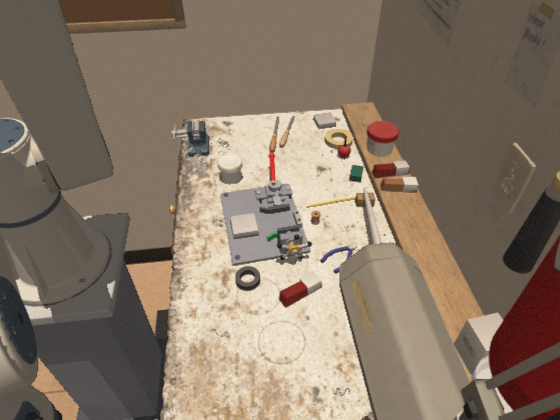

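View pics/side0.png

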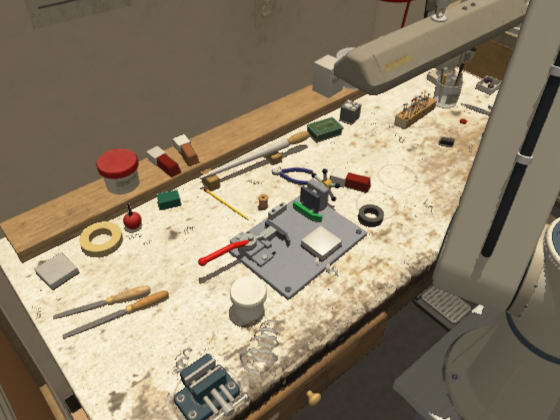

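View pics/wrist0.png

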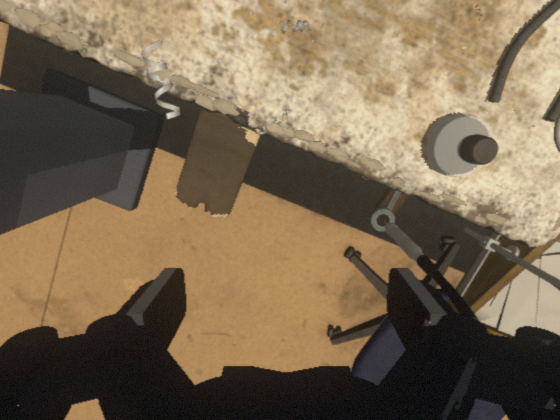

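Run:
```python
import cv2
a=cv2.imread('pics/scene0.png')[130:310,160:400]; cv2.imwrite('pics/c1.png',cv2.resize(a,(800,600),interpolation=cv2.INTER_CUBIC))
a=cv2.imread('pics/side0.png')[160:320,190:400]; cv2.imwrite('pics/c2.png',cv2.resize(a,(787,600),interpolation=cv2.INTER_CUBIC))
```

```text
(no output)
```

View pics/c1.png

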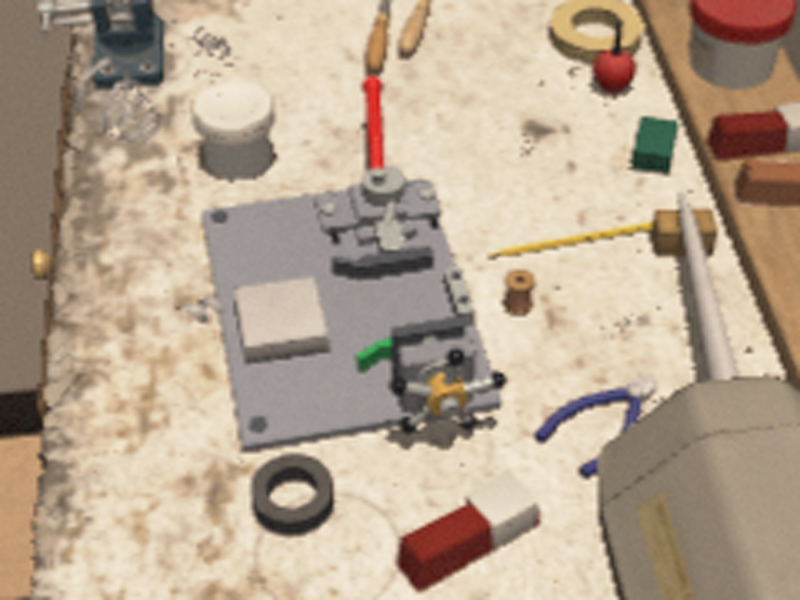

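View pics/c2.png

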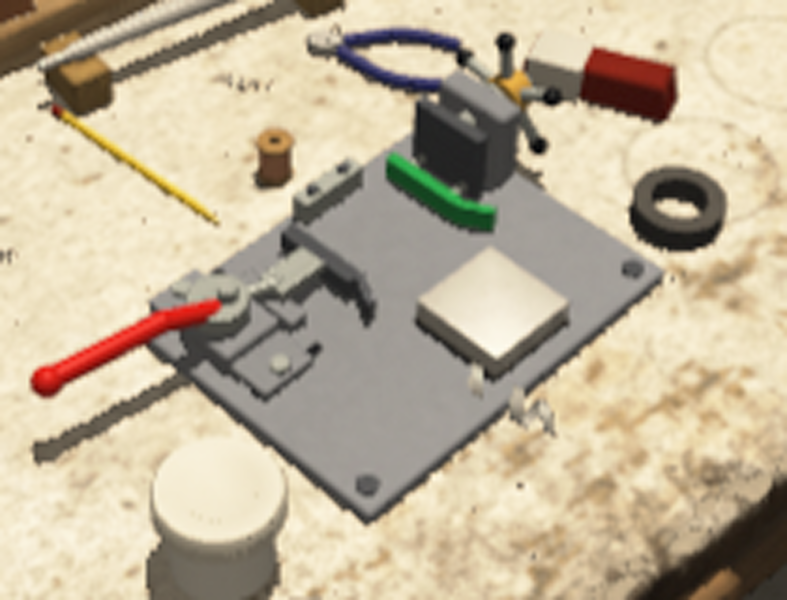

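```bash
cat >> h.py <<'E'
def load(f): return dict(np.load('pics/'+f+'.npz'))
E
python3 - <<'E'
from h import *
s=load('scene0'); d=load('side0')
print('scene corners')
S=[onz(s,160+u/3.3333,130+v/3.3333,12)[:2].round(1) for u,v in [(205,212),(243,448),(432,182),(500,405)]]
print(S)
D=[onz(d,190+u/3.75,160+v/3.75,12)[:2].round(1) for u,v in [(368,520),(662,272),(150,305)]]
print('side -x+y, -x-y, +x+y',D)
def two(a,b):
    oa,da=ray(s,160+a[0]/3.3333,130+a[1]/3.3333);ob,db=ray(d,190+b[0]/3.75,160+b[1]/3.75)
    A=np.stack([da,-db],1);t=np.linalg.lstsq(A,ob-oa,rcond=None)[0];p,q=oa+da*t[0],ob+db*t[1];return ((p+q)/2).round(1),np.linalg.norm(p-q).round(1)
print('lever ball',two((372,86),(45,382)))
print('nut',two((447,396),(514,86)))
print('topball',two((456,356),(506,41)))
print('pivot',two((382,178),(226,292)))
for z in [32]:
  print([onz(s,160+u/3.3333,130+v/3.3333,z)[:2].round(1) for u,v in [(238,288),(316,278),(326,338),(247,348)]])
  print([onz(d,190+u/3.75,160+v/3.75,z)[:2].round(1) for u,v in [(417,304),(490,248),(568,300),(497,360)]])
E
```

```text
scene corners
[array([414.5, 185.3]), array([436.1, -75.7]), array([614.1, 199.8]), array([630.7, -59.1])]
side -x+y, -x-y, +x+y [array([404.9, 197.4]), array([431. , -63.5]), array([610.1, 195.6])]
lever ball (array([571. , 293.4,  50.3]), np.float64(1.2))
nut (array([585.5, -79.5,  52.2]), np.float64(2.3))
topball (array([591.7, -74.6,  89. ]), np.float64(3.0))
pivot (array([565.8, 171.7,  45.2]), np.float64(3.0))
[array([439.9,  70. ]), array([502.5,  73.4]), array([505.1,   7.4]), array([444.2,   4.6])]
[array([494.3,  83.3]), array([500.5,  18.4]), array([439.4,  12.1]), array([432.1,  76.8])]
```

```bash
python3 - <<'E'
from h import *
s=load('scene0'); d=load('side0')
def two(a,b):
    oa,da=ray(s,*a);ob,db=ray(d,*b)
    A=np.stack([da,-db],1);t=np.linalg.lstsq(A,ob-oa,rcond=None)[0];p,q=oa+da*t[0],ob+db*t[1];return ((p+q)/2).round(1),np.linalg.norm(p-q).round(1)
print('lamp tip',two((342,272),(338,68)),two((375,245),(362,53)))
f=lambda u,v,z:onz(s,160+u/3.3333,130+v/3.3333,z).round()
print('jar top',f(233,105,66),'spool',f(520,275,30),'pencil',f(492,256,4),f(650,228,4),'tape',f(292,482,18))
E
python3 -m creep '[[0,0,0.1,0,0,0,0],[0,0,0.1,0,0,0,0],[0,0,0.1,0,0,0,0],[0,0,0,18,-37,0,0],[0,0,0,18,-37,0,0]]'
```

```text
lamp tip (array([ 686. , -250.7,  223.8]), np.float64(98.0)) (array([ 695.2, -280.4,  283.5]), np.float64(0.2))
jar top [446. 262.  66.] spool [666.  58.  30.] pencil [653. 109.   4.] [794. 126.   4.] tape [ 470. -116.   18.]
clock: 0.57
eef_pos: [268.5, -503.2, 402.1]
tcp_rot: [-3.141, 0.002, 0.075]
contact_force: [0.2, 0.3, 0.8]
opening: 0.998
```

```bash
python3 -m creep '[[0,0,0,18,-37,-2,0],[0,0,0,18,-37,-2,0],[0,0,0,18,-37,-2,0],[0,0,0,18,-37,-2,0],[0,0,0,18,-37,-2,0],[0,0,0,18,-37,-2,0],[0,0,0,18,-37,-2,0],[0,0,0,18,-37,-2,0],[0,0,0,18,-37,-2,0],[0,0,0,18,-37,-2,0]]' && python3 -m creep '[[0,0,0,18,-37,-2,0],[0,0,0,18,-37,-2,0],[0,0,0,18,-37,-2,0],[0,0,0,18,-37,-2,0],[0,0,0,9,-19,-2,0],[0,0,0,0,0,0,0]]'
python3 - <<'E'
from h import *
snap('wrist','w1.png')
a=cv2.imread('pics/w1.png');cv2.imwrite('pics/w1b.png',cv2.resize(a[:,:],(800,600),interpolation=cv2.INTER_CUBIC))
E
```

```text
clock: 1.4
eef_pos: [418.7, -113.5, 420.8]
tcp_rot: [-3.139, 0.002, 0.067]
contact_force: [1.8, -1.2, -0.2]
opening: 1.0
clock: 1.9
eef_pos: [488.5, 68.4, 432.1]
tcp_rot: [-3.138, -0.002, 0.072]
contact_force: [-0.9, -0.4, 0.6]
opening: 1.0
```

View pics/w1b.png

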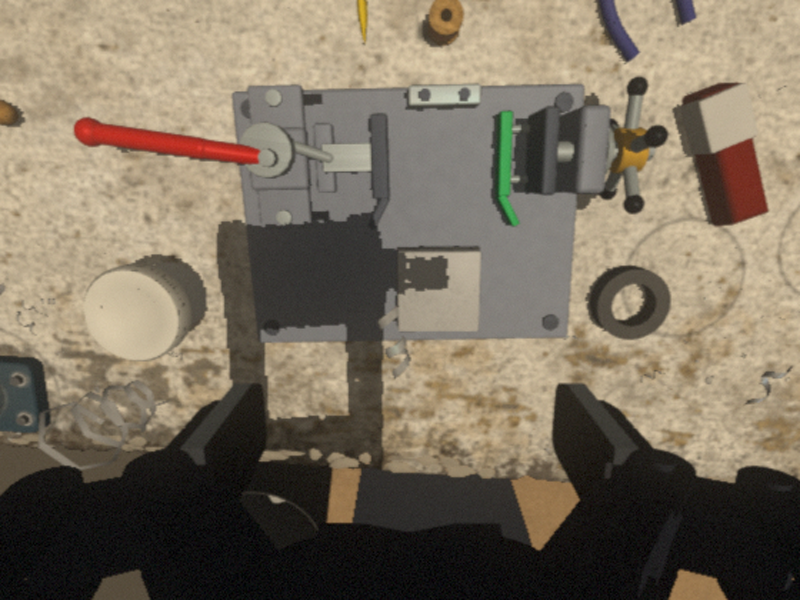

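Run:
```python
from h import *
a=cv2.imread('pics/w1.png')
cv2.imwrite('pics/w1c.png',cv2.resize(a[50:250,150:300],None,fx=4,fy=3,interpolation=cv2.INTER_CUBIC))
b=cv2.resize(a[50:170,150:310],None,fx=5,fy=5,interpolation=cv2.INTER_CUBIC);cv2.imwrite('pics/w1d.png',b)
b=cv2.resize(a[45:245,310:480],None,fx=3,fy=3,interpolation=cv2.INTER_CUBIC)
cv2.imwrite('pics/w1e.png',b)
```

```text
(no output)
```

View pics/w1d.png

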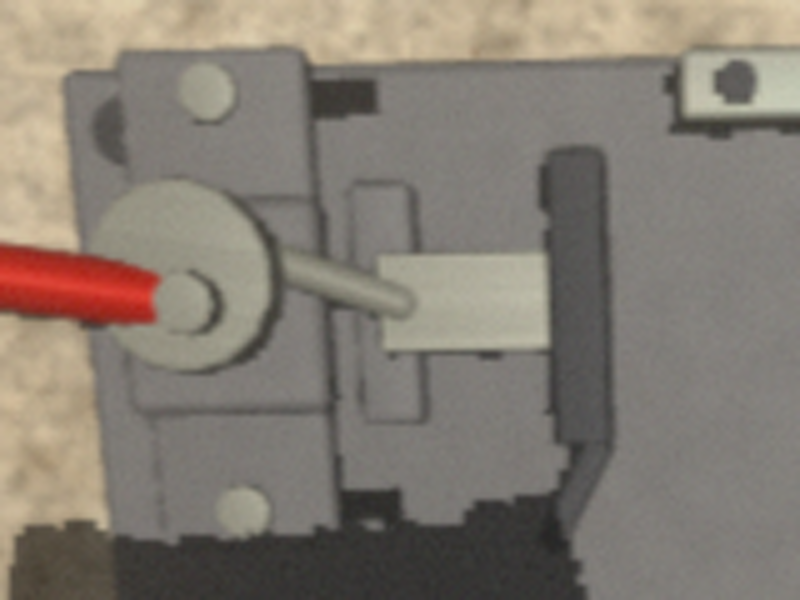

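View pics/w1e.png

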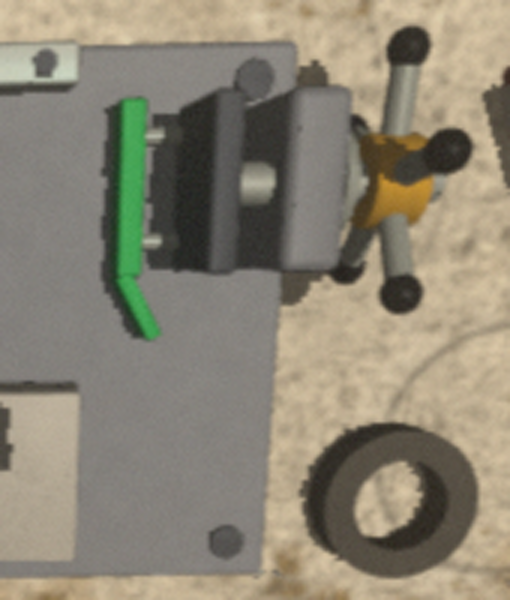

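Run:
```python
from h import *
g=load('w1')
d=lambda u,v:(150+u/5,50+v/5)
e=lambda u,v:(310+u/3,45+v/3)
P=lambda q,z:onz(g,*q,z)[:2]
TR=P(e(296,42),12);BR=P(e(262,573),12);TL=P(d(68,72),12);BL=P((264/1.4286,341/1.4286),12)
print(TL,TR,BL,BR)
a=lambda p,q:np.arctan2(*(q-p)[::-1])
print('yaws',a(BR,TR),a(BL,TL),a(TR,TL)-np.pi/2,a(BR,BL)-np.pi/2)
yaw=np.mean([a(BR,TR),a(BL,TL),a(TR,TL)-np.pi/2,a(BR,BL)-np.pi/2])
R=np.array([[np.cos(yaw),-np.sin(yaw)],[np.sin(yaw),np.cos(yaw)]])
c=(TL+TR+BL+BR)/4; O=c+R@np.array([50,0])
print('yaw',yaw,'O',O, [np.linalg.norm(x) for x in (TL-TR,BL-BR,TL-BL,TR-BR)])
B=lambda q,z:(R.T@(P(q,z)-O)).round(1)
print('stop face top',B(d(690,118),30),B(e(78,83),30))
print('camjaw face',B(d(607,160),31),B(d(611,440),31))
print('green face',B(e(122,100),30.5),B(e(119,275),30.5))
for z in(40,45,50,55,60):print('pivot',z,B(d(183,298),z))
print('pivot tri',R.T@(np.array([565.8,171.7])-O),'nut tri',R.T@(np.array([585.5,-79.5])-O))
s=1.42857
bl=[B((u/s,v/s),32) for u,v in[(398,249),(480,248),(480,331),(397,331)]];print('block',bl,np.mean(bl,0))
print('jar',B((135/s,312/s),66),'handle ball',B((88/s,131/s),54),'handle base',B(d(150,300),50))
print('nut balls',[(B(e(*p),zz)) for p,zz in [((410,45),60),((447,150),90),((402,293),60)]])
```

```text
[604.30604121 209.50150887] [628.55550651 -48.99870688] [409.53579747 188.23302302] [432.18928805 -68.83247675]
yaws 0.10066259427664478 0.10876686729568875 0.09353457105743912 0.08789636092958775
yaw 0.0977150983898401 O [568.40814217  74.85382064] [np.float64(259.6351249562371), np.float64(258.061720924688), np.float64(195.92803866399953), np.float64(197.36532163018524)]
stop face top [34.2 -1.3] [ 33.9 -50.1]
camjaw face [26.5 15.9] [-29.3  17. ]
green face [ 28.1 -65.1] [-29.9 -65.6]
pivot 40 [  1.4 102.8]
pivot 45 [  1.2 101.4]
pivot 50 [  1. 100.]
pivot 55 [ 0.8 98.6]
pivot 60 [ 0.6 97.2]
pivot tri [ 6.85258094 96.63864133] nut tri [   1.95161613 -155.28497913]
block [array([-68.2,  11.3]), array([-68.9, -51.4]), array([-135.7,  -52.5]), array([-134.2,   14.1])] [-101.75   -19.625]
jar [-104.2  201.4] handle ball [ 20.2 218.1] handle base [  0.8 106.6]
nut balls [array([  38.5, -148.3]), array([   5.7, -148.6]), array([ -36.6, -153.3])]
```

```bash
python3 -m creep '[[0,0,-0.026,0,0,0,0],[0,0,0,-6,3,20,0],[0,0,0,-6,3,20,0],[0,0,0,-6,3,20,0],[0,0,0,-6,3,20,0],[0,0,0,-6,3,20,0],[0,0,0,-6,3,20,0],[0,0,0,-3,3,20,0],[0,0,0,0,0,20,0],[0,0,0,0,0,20,0]]' && python3 -m creep '[[0,0,0,0,0,14,0],[0,0,0,0,0,14,0],[0,0,0,0,0,10,0],[0,0,0,0,0,5,0],[0,0,0,0,0,0,0]]'
python3 - <<'E'
from h import *
snap('wrist','w2.png');snap('scene','s2.png');snap('side','d2.png');print(r.tip_extent)
a=cv2.imread('pics/s2.png')[130:310,160:400];b=cv2.imread('pics/d2.png')[160:320,190:400]
cv2.imwrite('pics/m2.png',np.hstack([cv2.resize(a,(400,300),interpolation=3),cv2.resize(b,(394,300),interpolation=3)]))
E
```

```text
clock: 2.78
eef_pos: [445.9, 31.9, 247.8]
tcp_rot: [3.141, -0.005, 0.097]
contact_force: [0.2, 0.1, -0.0]
opening: 1.0
clock: 3.2
eef_pos: [440.9, 25.6, 199.0]
tcp_rot: [3.14, 0.005, 0.091]
contact_force: [0.0, -0.1, 0.1]
opening: 1.001
173.4
```

View pics/w2.png

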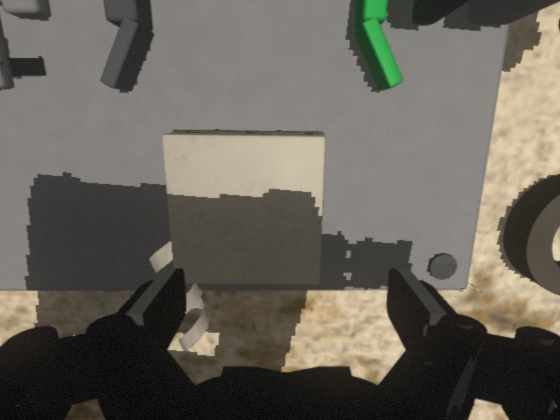

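View pics/m2.png

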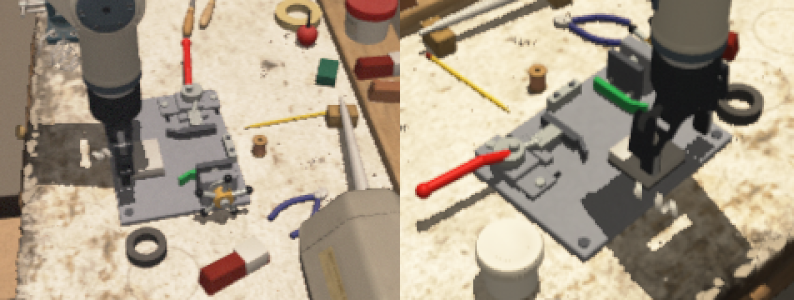

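```bash
cat >> h.py <<'E'
yaw=0.0977; Rb=np.array([[np.cos(yaw),-np.sin(yaw)],[np.sin(yaw),np.cos(yaw)]]); O=np.array([570.9,49.3])
def bed(p): return (Rb.T@(np.asarray(p)[:2]-O)).round(1)
def world(b): return (O+Rb@np.array(b,float)).round(1)
def st():
    s=sense(); print('bed',bed(s['eef_pos']),'z',s['eef_pos'][2].round(1),'rot',s['tcp_rot'].round(3),'F',s['contact_force'].round(1),'op',round(float(s['opening']),3),'t',s['clock'])
E
python3 - <<'E'
from h import *
g=load('w2')
for q in [(163,134),(324,132),(321,284),(171,284)]: print(bed(onz(g,*q,32)))
print('mouths',bed(onz(g,118,88,31)),bed(onz(g,383,89,31)))
st()
E
```

```text
[-70.1  37.1]
[-69.7 -25.3]
[-134.6  -25.6]
[-134.2   40.3]
mouths [-53.2  52.7] [-54.  -47.3]
bed [-130.7  -10.4] z 200.3 rot [3.14e+00 2.00e-03 9.20e-02] F [ 0.7  0.4 -1. ] op 0.999 t 3.35
```

```bash
python3 -m creep '[[0,0,0,6,-9,0,0],[0,0,0,6,-8,0,0],[0,0,0,0,0,0,0],[0,0,0,0,0,0,0]]'; python3 -c "
from h import *
st()"
```

```text
clock: 3.68
eef_pos: [454.7, 46.2, 202.8]
tcp_rot: [3.14, -0.003, 0.091]
contact_force: [0.1, -0.9, 0.5]
opening: 0.995
bed [-116.     8.2] z 202.8 rot [ 3.14e+00 -3.00e-03  9.10e-02] F [ 0.1 -0.9  0.5] op 0.995 t 3.6833
```

```bash
python3 -m creep '[[0,0,-0.006,0,1,6,0],[0,0,0,0,1,6,0],[0,0,0,0,0,0,0],[0,0,0,0,0,0,0.5],[0,0,0,0,0,0,0.5],[0,0,0,0,0,0,0.5],[0,0,0,0,0,0,0.5],[0,0,0,0,0,0,0.5]]' 20; python3 -c "
from h import *
st()
snap('side','d3.png');snap('scene','s3.png')
a=cv2.imread('pics/s3.png')[180:280,200:320];b=cv2.imread('pics/d3.png')[160:320,190:400]
cv2.imwrite('pics/m3.png',np.hstack([cv2.resize(a,(400,300),interpolation=3),cv2.resize(b,(394,300),interpolation=3)]))"
```

```text
clock: 4.35
eef_pos: [455.1, 44.4, 190.0]
tcp_rot: [3.14, -0.004, 0.098]
contact_force: [0.7, 1.7, -1.4]
opening: 0.773
bed [-115.7    6.4] z 190.0 rot [ 3.14  -0.004  0.098] F [ 0.7  1.7 -1.4] op 0.773 t 4.35
```

View pics/m3.png

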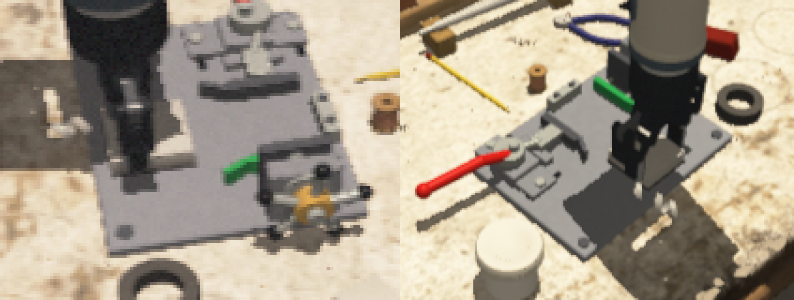

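```bash
python3 -m creep '[[0,0,0,0,3,0,0.5],[0,0,0,7,2,0,0.5],[0,0,0,7,0,0,0.5],[0,0,0,7,0,0,0.5],[0,0,0,7,0,0,0.5],[0,0,0,7,0,0,0.5],[0,0,0,6,0,0,0.5],[0,0,0,0,0,0,0.5]]'; python3 -c "
from h import *
st()
snap('wrist','w4.png')"
```

```text
clock: 5.12
eef_pos: [474.8, 41.5, 186.6]
tcp_rot: [-3.141, 0.061, 0.098]
contact_force: [4.0, 0.9, -2.9]
opening: 0.772
bed [-96.4   1.6] z 186.6 rot [-3.141  0.061  0.098] F [ 4.   0.9 -2.9] op 0.772 t 5.1167
```

View pics/w4.png

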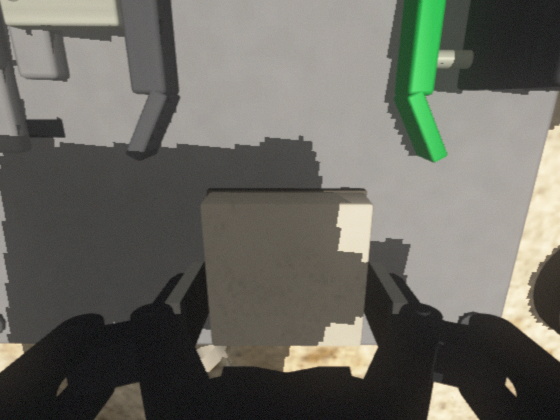

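```bash
python3 -m creep '[[0,0.03,0,12,0,-2,0.5],[0,0.03,0,12,0,-1,0.5],[0,0.01,0,12,0,0,0.5]]'; python3 -c "
from h import *
st()"
```

```text
clock: 5.42
eef_pos: [501.6, 43.7, 186.1]
tcp_rot: [-3.141, 0.015, 0.098]
contact_force: [-25.8, -2.0, 26.5]
opening: 0.778
bed [-69.5   1.2] z 186.1 rot [-3.141  0.015  0.098] F [-25.8  -2.   26.5] op 0.778 t 5.4167
```

```bash
python3 -m creep '[[0,0,0,0,0,-4,0.5],[0,0,0,0,0,-2,0.5],[0,0,0,0,0,0,0.5]]'; python3 -c "
from h import *
st()
snap('wrist','w5.png')"
```

```text
clock: 5.67
eef_pos: [502.0, 43.4, 191.0]
tcp_rot: [-3.141, 0.016, 0.098]
contact_force: [0.1, -0.3, -8.2]
opening: 0.776
bed [-69.2   0.8] z 191.0 rot [-3.141  0.016  0.098] F [ 0.1 -0.3 -8.2] op 0.776 t 5.6667
```

View pics/w5.png

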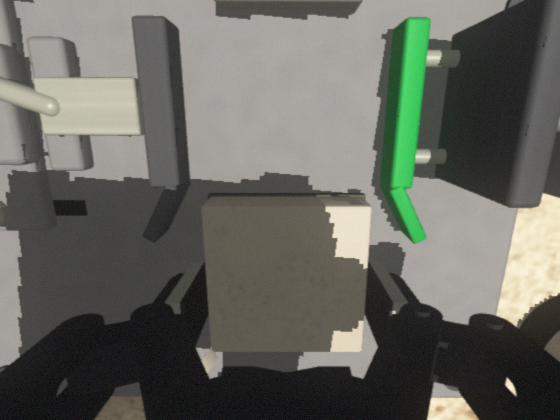

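```bash
python3 -m creep '[[0,0,0,0,0,2,0.5],[0,0,0,0,0,0,0.1],[0,0,0,0,0,0,0.1],[0,0.016,0,-10,0,0,0.1],[0,0,0,-12,0,0,0.1],[0,0,0,-12,0,0,0.1],[0,0,0,-6,0,-1,0.6],[0,0,0,0,0,0,0.6],[0,0,0,0,0,0,0.6],[0,0,0,0,0,0,0.6]]'; python3 -c "
from h import *
st()
snap('wrist','w6.png')"
```

```text
clock: 6.55
eef_pos: [463.2, 39.5, 191.6]
tcp_rot: [-3.142, -0.01, 0.098]
contact_force: [-0.3, -0.8, -4.0]
opening: 0.763
bed [-108.2    0.7] z 191.6 rot [-3.142 -0.01   0.098] F [-0.3 -0.8 -4. ] op 0.763 t 6.55
```

View pics/w6.png

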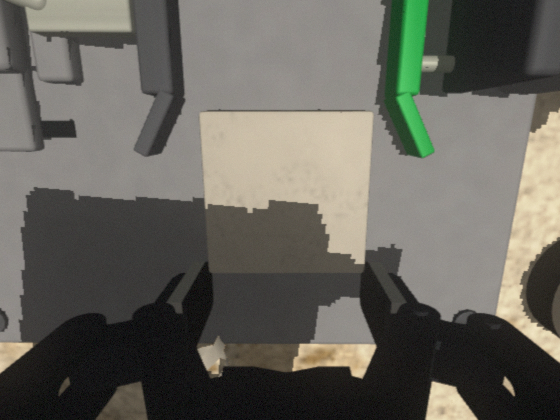

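```bash
python3 -c "
from h import *
g=load('w6')
for q in [(200,112),(372,111),(365,272),(208,273)]: print(bed(onz(g,*q,32)))
"; python3 -m creep '[[0,0,0,0,0,0,0.1],[0,0,0,0,0,0,0.1],[0,0,0,0,0,0,0.1]]'
```

```text
[-36.5  33. ]
[-36.1 -29.5]
[-99.5 -30.9]
[-100.    33.8]
clock: 6.85
eef_pos: [464.1, 39.5, 191.6]
tcp_rot: [-3.142, -0.01, 0.098]
contact_force: [-0.6, -0.8, 0.5]
opening: 0.905
```

```bash
python3 -m creep '[[0,0,0,-8,0,0,0.1],[0,0,0,-8,0,0,0.1],[0,0,0,-6,0,0,0.1],[0,0,0,0,0,0,0.6],[0,0,0,0,0,0,0.6],[0,0,0,0,0,0,0.6],[0,0,0,0,0,0,0.6],[0,0,0,0,0,0,0.6]]'; python3 -c "
from h import *
st()
snap('wrist','w7.png')"
```

```text
clock: 7.52
eef_pos: [439.5, 37.1, 191.5]
tcp_rot: [3.142, -0.01, 0.098]
contact_force: [-0.3, -0.5, -0.1]
opening: 0.401
bed [-132.     0.7] z 191.5 rot [ 3.142 -0.01   0.098] F [-0.3 -0.5 -0.1] op 0.401 t 7.5167
```

View pics/w7.png

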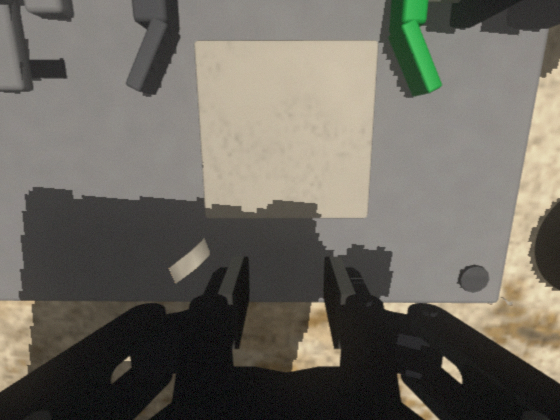

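```bash
python3 -m creep '[[0,-0.01,0,10,0,0,0.6],[0,0.01,0,10,0,0,0.6],[0,0.01,0,12,0,-1,0.6],[0,0.01,0,12,0,-1,0.6],[0,0.01,0,12,0,-1,0.6]]'; python3 -c "
from h import *
st()
snap('wrist','w8.png')"
```

```text
clock: 7.98
eef_pos: [495.8, 42.7, 193.5]
tcp_rot: [-3.141, -0.03, 0.098]
contact_force: [-4.1, -0.5, -2.8]
opening: 0.398
bed [-75.4   0.8] z 193.5 rot [-3.141 -0.03   0.098] F [-4.1 -0.5 -2.8] op 0.398 t 7.9833
```

View pics/w8.png

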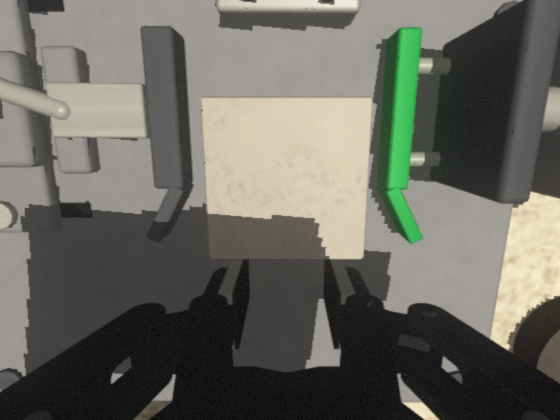

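```bash
python3 -m creep '[[0,-0.01,0,9,0,0,0.6],[0,-0.01,0,8,0,1,0.6],[0,0,0,6,0,0,0.6],[0,0,0,4,0,0,0.6]]'; python3 -c "
from h import *
st()
snap('wrist','w9.png')"
```

```text
clock: 8.37
eef_pos: [522.8, 45.4, 193.0]
tcp_rot: [-3.141, 0.002, 0.098]
contact_force: [-12.1, -1.1, 10.7]
opening: 0.399
bed [-48.2   0.8] z 193.0 rot [-3.141e+00  2.000e-03  9.800e-02] F [-12.1  -1.1  10.7] op 0.399 t 8.3667
```

View pics/w9.png

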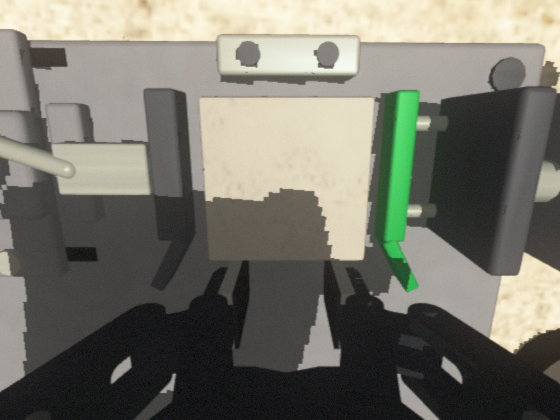

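```bash
python3 -m creep '[[0,0,0,5,0,-1,0.6],[0,0,0,6,0,-1,0.6],[0,0,0,6,0,0,0.6],[0,0,0,6,0,0,0.6]]'; python3 -c "
from h import *
st()
snap('wrist','w10.png')"
```

```text
clock: 8.75
eef_pos: [535.2, 46.8, 191.7]
tcp_rot: [-3.141, 0.04, 0.098]
contact_force: [-23.1, -3.0, 18.7]
opening: 0.402
bed [-35.8   1. ] z 191.7 rot [-3.141  0.04   0.098] F [-23.1  -3.   18.7] op 0.402 t 8.75
```

View pics/w10.png

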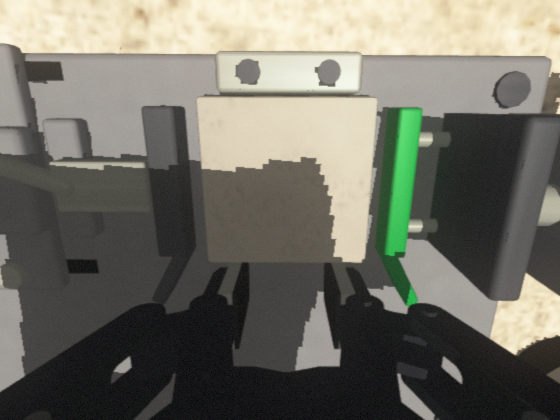

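```bash
python3 -m creep '[[0,0,0,1,0,0,0.6],[0,0,0,1,0,0,0.6],[0,0.03,0,-8,0,0,0.6],[0,0.01,0,-10,0,-2,0.6],[0,0,0,-5,0,-30,0.8],[0,0,0,0,0,-35,1],[0,0,0,0,0,-35,1],[0,0,0,0,5,-25,1],[0,0,0,0,0,0,1]]'; python3 -c "
from h import *
st()
snap('wrist','w11.png');snap('scene','s11.png')
a=cv2.imread('pics/s11.png')[180:270,210:330];b=cv2.imread('pics/w11.png')
cv2.imwrite('pics/m11.png',np.hstack([cv2.resize(a,(400,300),interpolation=3),cv2.resize(b,(400,300),interpolation=3)]))"
```

```text
clock: 9.55
eef_pos: [516.4, 39.7, 324.5]
tcp_rot: [-3.141, -0.004, 0.098]
contact_force: [1.0, 0.3, -0.3]
opening: -0.0
bed [-55.2  -4.2] z 324.5 rot [-3.141 -0.004  0.098] F [ 1.   0.3 -0.3] op -0.0 t 9.55
```

View pics/m11.png

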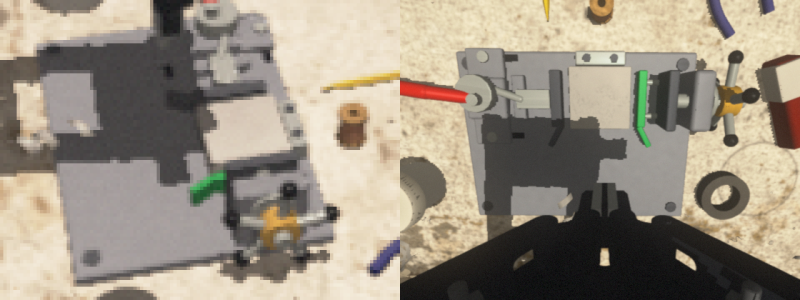

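View pics/w11.png

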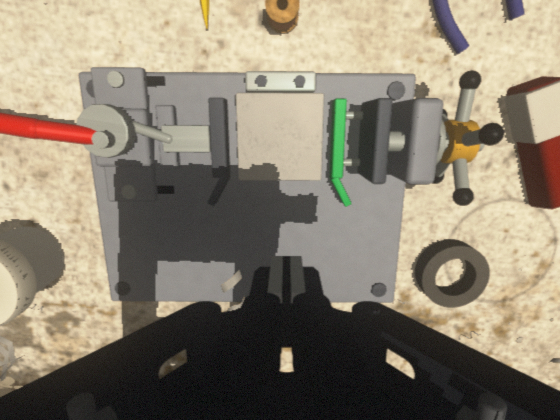

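```bash
python3 -c "
from h import *
g=load('w11')
B=lambda u,v,z:bed(onz(g,u,v,z))
print('block',[B(*q,32) for q in [(236,93),(323,94),(322,180)]])
print('stop',B(250,91,30),B(315,91,30))
print('cam',B(227,100,31),B(229,180,31),'green',B(334,100,30.5),B(331,177,30.5))
print('pivot',[B(101,138,z) for z in(40,50,60)])
print('balls',B(470,80,64),B(490,133,91),B(463,197,64),B(463,140,67))
print('handle',B(0,120,54))
"
```

```text
block [array([32.5, 33.3]), array([ 32. , -30.1]), array([-31.2, -31.2])]
stop [34.1 23.2] [ 34.2 -24.4]
cam [27.8 40.2] [-31.5  41.3] green [ 27.9 -38.5] [-29.1 -38.4]
pivot [array([  0.8, 131.8]), array([  1.2, 126.5]), array([  1.6, 121.1])]
balls [  38.  -119.6] [   6.2 -121.6] [ -37.6 -125.7] [   1.  -118.8]
handle [ 13.2 191.3]
```

```bash
python3 -m creep '[[0,0,0,5,30,0,1],[0,0,0,9,30,0,1],[0,0,0,9,30,0,1],[0,0,0,9,28,0,1],[0,0,0,0,0,0,1]]'; python3 -c "
from h import *
st()"
```

```text
clock: 10.07
eef_pos: [559.2, -76.6, 315.6]
tcp_rot: [-3.14, 0.003, 0.103]
contact_force: [0.1, -0.2, 0.2]
opening: -0.001
bed [ -23.9 -124.1] z 315.6 rot [-3.14e+00  3.00e-03  1.03e-01] F [ 0.1 -0.2  0.2] op -0.001 t 10.0667
```

```bash
python3 -m creep '[[0,0,0,2,0,25,1],[0,0,0,2,0,25,1],[0,0,0,0,0,12,1],[0,0,0,0,0,0,1]]'; python3 -c "
from h import *
st()
snap('wrist','w12.png');snap('scene','s12.png')
a=cv2.imread('pics/s12.png')[180:270,210:330];b=cv2.imread('pics/w12.png')
cv2.imwrite('pics/m12.png',np.hstack([cv2.resize(a,(400,300),interpolation=3),cv2.resize(b,(400,300),interpolation=3)]))"
```

```text
clock: 10.4
eef_pos: [562.8, -77.4, 247.0]
tcp_rot: [-3.139, 0.005, 0.099]
contact_force: [-1.0, -0.2, -0.1]
opening: -0.004
bed [ -20.4 -125.3] z 247.0 rot [-3.139  0.005  0.099] F [-1.  -0.2 -0.1] op -0.004 t 10.4
```

View pics/m12.png

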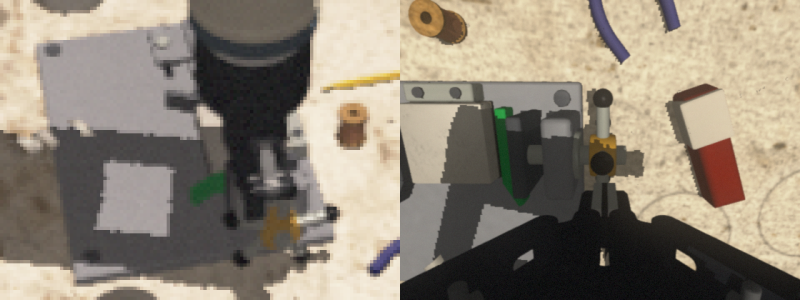

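```bash
python3 -m creep '[[0,0,0,6,0,0,1],[0,0,0,7,0,0,1],[0,0.01,0,8,0,0,1],[0,0.01,0,8,0,0,1],[0,0.01,0,8,0,0,1]]'; python3 -c "
from h import *
st()"
```

```text
clock: 10.92
eef_pos: [592.6, -73.0, 247.2]
tcp_rot: [-3.137, 0.003, 0.102]
contact_force: [-11.8, -2.0, 3.2]
opening: 0.004
bed [   9.6 -123.8] z 247.2 rot [-3.137e+00  3.000e-03  1.020e-01] F [-11.8  -2.    3.2] op 0.004 t 10.9167
```

```bash
python3 -m creep '[[0,0,0,-4,0,-10,1],[0,0,0,-6,0,-35,1],[0,0,0,-15,0,-15,1],[0,0,0,-20,0,0,1],[0,0,0,-12,0,0,1],[0,0,0,0,0,0,1]]'; python3 -c "
from h import *
st()
snap('wrist','w13.png');snap('scene','s13.png')
a=cv2.imread('pics/s13.png')[180:270,210:330];b=cv2.imread('pics/w13.png')
cv2.imwrite('pics/m13.png',np.hstack([cv2.resize(a,(400,300),interpolation=3),cv2.resize(b,(400,300),interpolation=3)]))"
```

```text
clock: 11.42
eef_pos: [537.7, -78.1, 316.3]
tcp_rot: [-3.139, -0.007, 0.103]
contact_force: [1.3, 0.1, 0.0]
opening: 0.0
bed [ -45.4 -123.6] z 316.3 rot [-3.139 -0.007  0.103] F [1.3 0.1 0. ] op 0.0 t 11.4167
```

View pics/m13.png

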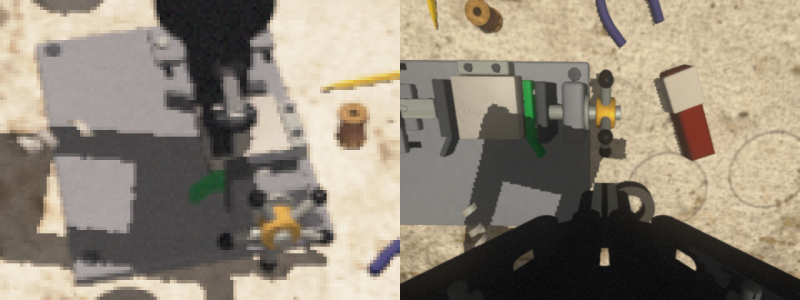

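```bash
python3 -m creep '[[0,0,0,0,0,25,1],[0,0,0,0,0,25,1],[0,0,0,0,0,16,1],[0,0,0,0,0,0,1],[0,0,0,8,0,0,1],[0,0.01,0,8,0,0,1],[0,0.01,0,8,0,0,1]]'; python3 -c "
from h import *
st()"
```

```text
clock: 12.1
eef_pos: [564.5, -75.3, 248.1]
tcp_rot: [-3.137, -0.014, 0.104]
contact_force: [-9.6, -3.9, 7.4]
opening: -0.001
bed [ -18.5 -123.4] z 248.1 rot [-3.137 -0.014  0.104] F [-9.6 -3.9  7.4] op -0.001 t 12.1
```

```bash
python3 -m creep '[[0,-0.01,0,8,0,0,1],[0,0,0,8,0,0,1],[0,0.0,0,8,0,0,1],[0,0.0,0,7,0,0,1]]'; python3 -c "
from h import *
st()"; python3 -m creep '[[0,0,0,-4,0,-10,1],[0,0,0,-6,0,-35,1],[0,0,0,-15,0,-15,1],[0,0,0,-20,0,0,1],[0,0,0,-12,0,0,1],[0,0,0,0,0,0,1]]'; python3 -c "
from h import *
st()
snap('wrist','w14.png');snap('scene','s14.png')
a=cv2.imread('pics/s14.png')[180:270,210:330]
cv2.imwrite('pics/m14.png',cv2.resize(a,(800,600),interpolation=3))"
```

```text
clock: 12.43
eef_pos: [589.5, -72.7, 246.6]
tcp_rot: [-3.135, 0.029, 0.106]
contact_force: [-15.0, -5.2, -0.4]
opening: -0.002
bed [   6.6 -123.2] z 246.6 rot [-3.135  0.029  0.106] F [-15.   -5.2  -0.4] op -0.002 t 12.4333
clock: 12.93
eef_pos: [538.0, -78.9, 315.8]
tcp_rot: [-3.136, 0.025, 0.107]
contact_force: [-0.2, -0.2, 0.5]
opening: -0.0
bed [ -45.2 -124.4] z 315.8 rot [-3.136  0.025  0.107] F [-0.2 -0.2  0.5] op -0.0 t 12.9333
```

View pics/m14.png

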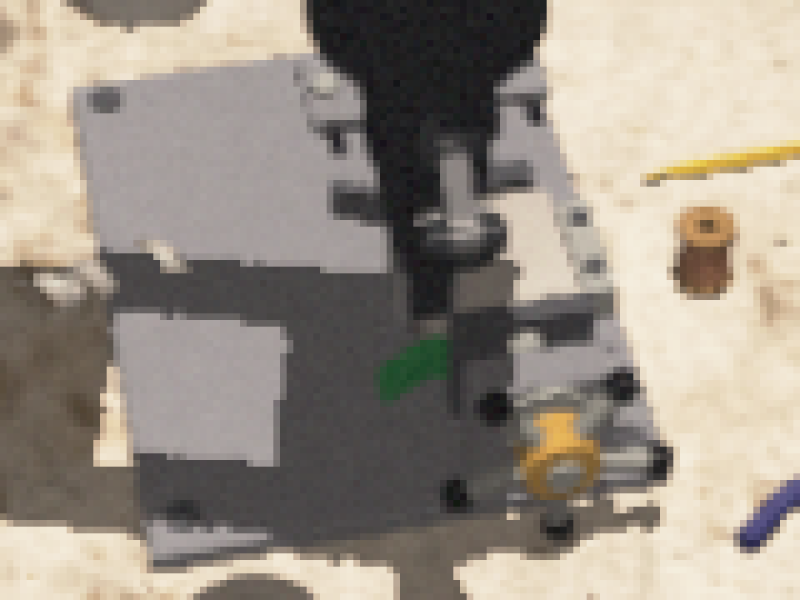

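View pics/w14.png

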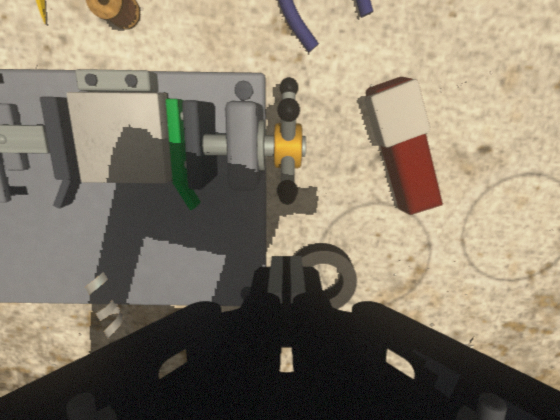

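```bash
python3 -c "
from h import *
g=load('w13');B=lambda u,v,z:bed(onz(g,u,v,z))
print('13 balls',B(288,108,84),B(288,190,84))
g=load('w14')
print('14 balls',B(289,110,84),B(288,190,84),B(290,82,40))
a=cv2.imread('pics/w14.png')
cv2.imwrite('pics/w14b.png',cv2.resize(a[60:220,0:280],(798,456),interpolation=3))"
```

```text
13 balls [  30.2 -122.7] [ -17.  -123.1]
14 balls [  21.9 -123.2] [ -23.9 -123.2] [  40.  -123.8]
```

View pics/w14b.png

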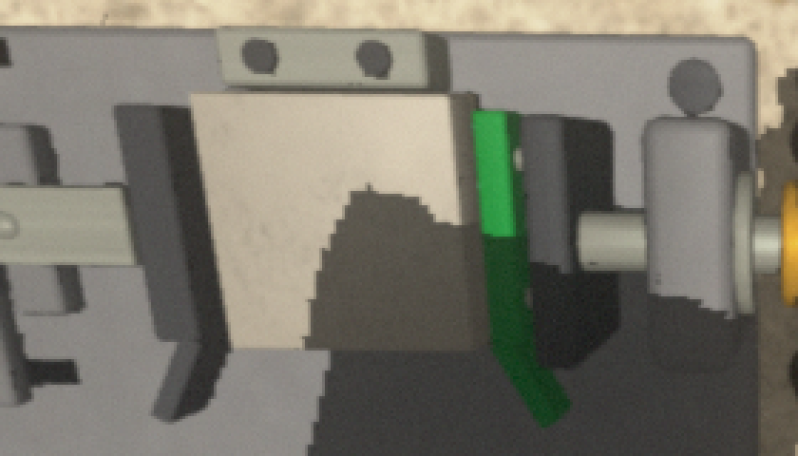

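```bash
python3 -m creep '[[0,0.01,0.01,-7,-31,0,1],[0,0.01,0,-7,-31,0,1],[0,0,0,-5,-31,0,1],[0,0,0,0,-28,0,1],[0,0,0,0,0,0,1]]'; python3 -c "
from h import *
st()
snap('wrist','w15.png')
a=cv2.imread('pics/w15.png')
cv2.imwrite('pics/w15b.png',cv2.resize(a[40:240,80:480],(800,400),interpolation=3))"
```

```text
clock: 13.45
eef_pos: [512.9, 42.9, 315.7]
tcp_rot: [-3.136, -0.0, 0.091]
contact_force: [0.4, 0.5, -0.4]
opening: 0.004
bed [-58.3  -0.7] z 315.7 rot [-3.136 -0.     0.091] F [ 0.4  0.5 -0.4] op 0.004 t 13.45
```

View pics/w15b.png

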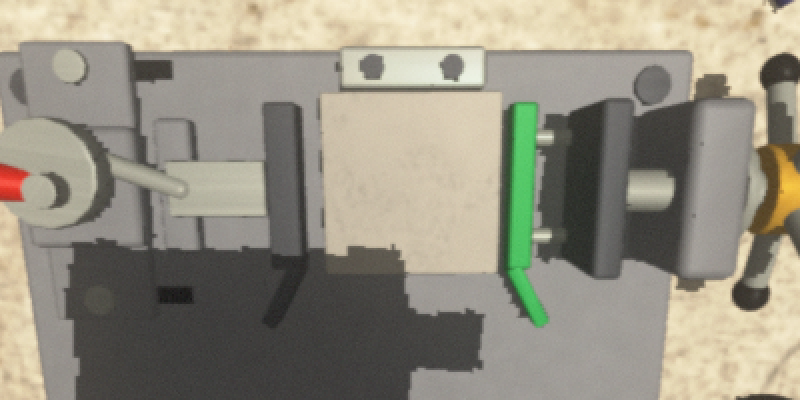

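```bash
python3 -m creep '[[0,0,-0.007,3,31,0,1],[0,0,0,3,31,0,1],[0,0,0,3,31,0,1],[0,0,0,2,29,0,1],[0,0,0,0,0,0,1]]'; python3 -c "
from h import *
st()"
```

```text
clock: 13.92
eef_pos: [541.1, -83.1, 314.1]
tcp_rot: [-3.138, -0.002, 0.108]
contact_force: [-0.3, -0.6, -0.4]
opening: -0.002
bed [ -42.5 -128.9] z 314.1 rot [-3.138e+00 -2.000e-03  1.080e-01] F [-0.3 -0.6 -0.4] op -0.002 t 13.9167
```

```bash
python3 -m creep '[[0,0,0.01,-2,-4,25,1],[0,0,0,-2,0,25,1],[0,0,0,0,0,16,1],[0,0,0,0,0,0,1],[0,0,0,8,0,0,1],[0,0.01,0,8,0,0,1],[0,0,0,8,0,0,1]]'; python3 -c "
from h import *
st()"
```

```text
clock: 14.5
eef_pos: [552.9, -84.5, 244.3]
tcp_rot: [-3.136, 0.026, 0.093]
contact_force: [-28.2, -6.2, 26.7]
opening: 0.005
bed [ -30.9 -131.4] z 244.3 rot [-3.136  0.026  0.093] F [-28.2  -6.2  26.7] op 0.005 t 14.5
```

```bash
python3 -m creep '[[0,0,0,-8,-3,0,1],[0,0.01,0,-3,-3,0,1],[0,0,0,0,0,0,1]]'; python3 -c "
from h import *
st()
snap('wrist','w16.png');snap('scene','s16.png')
a=cv2.imread('pics/s16.png')[180:270,210:330];b=cv2.imread('pics/w16.png')
cv2.imwrite('pics/m16.png',np.hstack([cv2.resize(a,(400,300),interpolation=3),cv2.resize(b,(400,300),interpolation=3)]))"
```

```text
clock: 14.75
eef_pos: [542.3, -80.2, 246.9]
tcp_rot: [-3.137, 0.018, 0.093]
contact_force: [0.5, -0.5, -0.1]
opening: 0.003
bed [ -41.1 -126.1] z 246.9 rot [-3.137  0.018  0.093] F [ 0.5 -0.5 -0.1] op 0.003 t 14.75
```

View pics/m16.png

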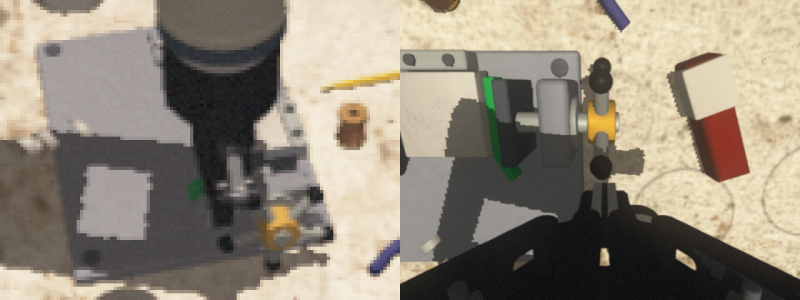

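```bash
python3 -m creep '[[0,0.015,0,4,-1,0,1],[0,0,0,8,0,-1,1],[0,0,0,8,0,0,1]]'; python3 -c "
from h import *
st()"
```

```text
clock: 15.1
eef_pos: [558.9, -77.2, 247.6]
tcp_rot: [-3.135, 0.015, 0.094]
contact_force: [-14.3, -1.8, 11.0]
opening: -0.0
bed [ -24.3 -124.7] z 247.6 rot [-3.135  0.015  0.094] F [-14.3  -1.8  11. ] op -0.0 t 15.1
```

```bash
python3 -m creep '[[0,0.01,0,8,0,0,1],[0,0,0,7,0,0,1]]'; python3 -c "
from h import *
st()"
```

```text
clock: 15.27
eef_pos: [571.5, -75.6, 247.1]
tcp_rot: [-3.134, 0.015, 0.095]
contact_force: [-8.5, -2.1, 6.7]
opening: 0.002
bed [ -11.6 -124.4] z 247.1 rot [-3.134  0.015  0.095] F [-8.5 -2.1  6.7] op 0.002 t 15.2667
```

```bash
python3 -m creep '[[0,0.005,0,5,0,0,1],[0,0,0,-6,0,-6,1],[0,0,0,-8,0,-35,1],[0,0,0,-10,-30,-25,1],[0,0,0,-10,-31,0,1],[0,0,0,-10,-31,0,1],[0,0,0,-7,-30,0,1],[0,0,0,0,0,0,1]]'; python3 -c "
from h import *
st()
snap('wrist','w17.png');snap('scene','s17.png')
a=cv2.imread('pics/w17.png')
cv2.imwrite('pics/w17b.png',cv2.resize(a[40:240,80:480],(800,400),interpolation=3))"
```

```text
clock: 15.93
eef_pos: [516.4, 44.1, 320.5]
tcp_rot: [-3.132, -0.0, 0.09]
contact_force: [-0.7, -0.3, -0.5]
opening: 0.001
bed [-54.8   0.1] z 320.5 rot [-3.132 -0.     0.09 ] F [-0.7 -0.3 -0.5] op 0.001 t 15.9333
```

View pics/w17b.png

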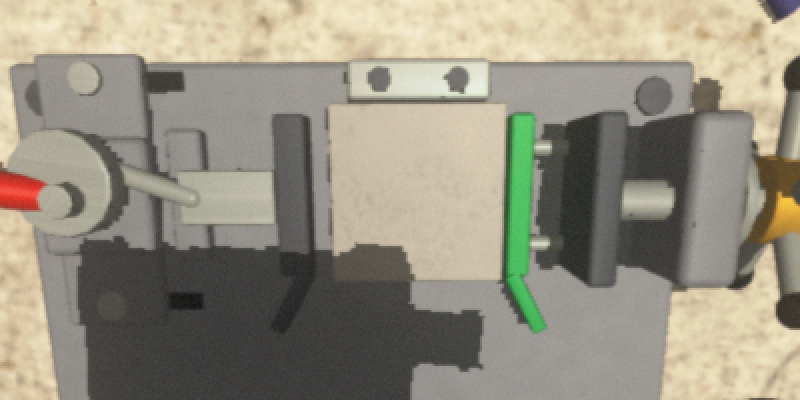

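```bash
python3 -m creep '[[0,0,-0.008,5,-36,0,1],[0,0,0,6,-37,0,1],[0,0,0,6,-37,0,1],[0,0,0,6,-37,0,1],[0,0,0,6,-37,0,1],[0,0,0,6,-32,0,1],[0,0,0,0,0,0,1]]'; python3 -c "
from h import *
st()"
```

```text
clock: 16.62
eef_pos: [538.9, 262.6, 324.4]
tcp_rot: [-3.132, -0.012, 0.089]
contact_force: [0.0, -0.2, 0.2]
opening: -0.001
bed [-11.  215.4] z 324.4 rot [-3.132 -0.012  0.089] F [ 0.  -0.2  0.2] op -0.001 t 16.6167
```

```bash
python3 -m creep '[[0,0,-0.008,-5,-3,25,1],[0,0,0,-3,-3,25,1],[0,0,0,0,0,0,1]]'; python3 -c "
from h import *
st()
snap('wrist','w18.png')"
```

```text
clock: 16.87
eef_pos: [534.5, 269.3, 274.6]
tcp_rot: [-3.13, -0.019, 0.099]
contact_force: [0.2, -0.8, -1.1]
opening: -0.001
bed [-14.8 222.5] z 274.6 rot [-3.13  -0.019  0.099] F [ 0.2 -0.8 -1.1] op -0.001 t 16.8667
```

View pics/w18.png

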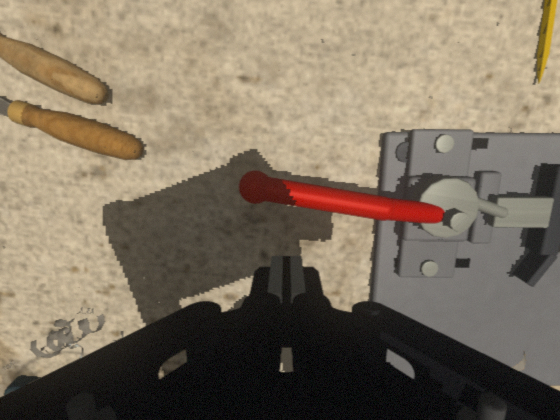

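```bash
python3 -m creep '[[0,-0.01,0,0,0,28,1],[0,-0.01,0,0,0,28,1],[0,0,0,0,0,0,1]]'; python3 -c "
from h import *
st()"
```

```text
clock: 17.17
eef_pos: [540.3, 268.1, 223.9]
tcp_rot: [-3.127, -0.007, 0.097]
contact_force: [-1.5, -0.5, 0.5]
opening: 0.0
bed [ -9.2 220.8] z 223.9 rot [-3.127 -0.007  0.097] F [-1.5 -0.5  0.5] op 0.0 t 17.1667
```

```bash
python3 -m creep '[[0,0,0,-1,0,9,1],[0,0,0,10,0,0,1],[0,0,0,12,0,0,1],[0,0,0,12,1,0,1],[0,0,0,10,3,0,1]]'; python3 -c "
from h import *
st()"
```

```text
clock: 17.58
eef_pos: [588.8, 266.9, 221.2]
tcp_rot: [-3.126, -0.011, 0.095]
contact_force: [-0.4, 0.3, -0.3]
opening: 0.004
bed [ 39.  214.9] z 221.2 rot [-3.126 -0.011  0.095] F [-0.4  0.3 -0.3] op 0.004 t 17.5833
```

```bash
python3 -m creep '[[0,0,0,0,0,7,1],[0,0,0,5,3,0,1]]'; python3 -c "
from h import *
st()
snap('wrist','w19.png')"
```

```text
clock: 17.75
eef_pos: [597.9, 264.6, 216.5]
tcp_rot: [-3.125, -0.017, 0.094]
contact_force: [-1.1, -0.4, -1.0]
opening: 0.001
bed [ 47.8 211.6] z 216.5 rot [-3.125 -0.017  0.094] F [-1.1 -0.4 -1. ] op 0.001 t 17.75
```

View pics/w19.png

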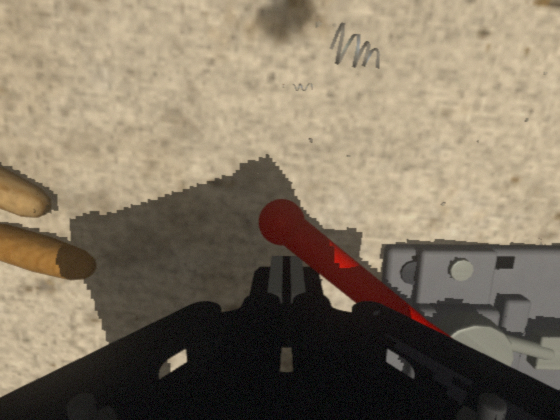

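```bash
python3 -m creep '[[0,0,0,5,7,0,1],[0,0,0,6,7,0,1]]'; python3 -c "
from h import *
st()
snap('wrist','w20.png')"; python3 -m creep '[[0,-0.01,0,6,7,0,1],[0,0,0,6,7,0,1]]'; python3 -c "
from h import *
st()"
```

```text
clock: 17.97
eef_pos: [612.0, 251.6, 217.8]
tcp_rot: [-3.123, -0.02, 0.095]
contact_force: [-1.0, 3.1, -1.6]
opening: -0.001
bed [ 60.7 197.3] z 217.8 rot [-3.123 -0.02   0.095] F [-1.   3.1 -1.6] op -0.001 t 17.9667
clock: 18.18
eef_pos: [626.0, 237.8, 217.8]
tcp_rot: [-3.122, -0.008, 0.094]
contact_force: [-4.4, 3.4, 1.3]
opening: -0.0
bed [ 73.2 182.2] z 217.8 rot [-3.122 -0.008  0.094] F [-4.4  3.4  1.3] op -0.0 t 18.1833
```

View pics/w20.png

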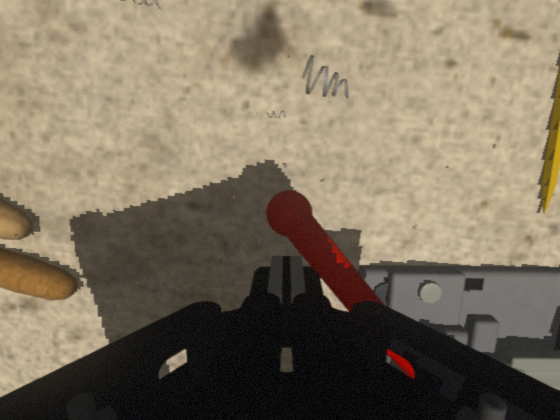

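```bash
python3 -m creep '[[0,0,0,5,9,0,1],[0,0,0,5,10,0,1],[0,0,0,3,10,0,1]]'; python3 -c "
from h import *
st()
snap('wrist','w21.png')"
```

```text
clock: 18.43
eef_pos: [641.5, 209.3, 217.2]
tcp_rot: [-3.121, -0.004, 0.094]
contact_force: [-3.8, 2.9, 2.5]
opening: 0.001
bed [ 85.9 152.4] z 217.2 rot [-3.121 -0.004  0.094] F [-3.8  2.9  2.5] op 0.001 t 18.4333
```

View pics/w21.png

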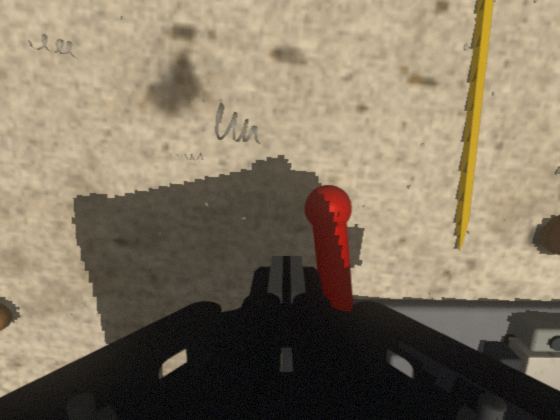

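```bash
python3 -m creep '[[0,0,0,2,9,0,1],[0,0,0,1,9,0,1],[0,0,0,0,8,0,1]]'; python3 -c "
from h import *
st()"; python3 -m creep '[[0,0,0,0,6,0,1],[0,0,0,0,5,0,1]]';  python3 -c "
from h import *
st()
snap('wrist','w22.png')"
```

```text
clock: 18.73
eef_pos: [647.9, 181.3, 216.8]
tcp_rot: [-3.12, -0.005, 0.093]
contact_force: [-8.7, 40.9, 2.7]
opening: 0.001
bed [ 89.5 123.8] z 216.8 rot [-3.12  -0.005  0.093] F [-8.7 40.9  2.7] op 0.001 t 18.7333
clock: 18.9
eef_pos: [647.9, 178.2, 217.2]
tcp_rot: [-3.101, -0.006, 0.084]
contact_force: [-5.0, 34.9, -2.3]
opening: 0.004
bed [ 89.2 120.7] z 217.2 rot [-3.101 -0.006  0.084] F [-5.  34.9 -2.3] op 0.004 t 18.9
```

View pics/w22.png

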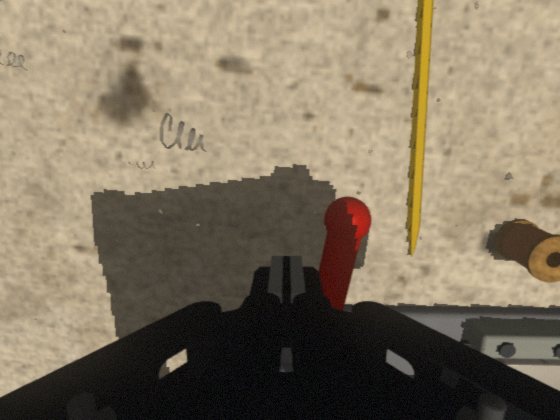

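At the stop (about 35–40 N of firm resistance, handle past +x). Back off and look.

```bash
python3 -m creep '[[0,0,0,0,-12,0,1],[0,0,0,0,-14,0,1],[0,0,0,0,-10,-25,1],[0,0,0,-15,0,-35,1],[0,0,0,-30,10,-30,1],[0,0,0,-35,20,-10,1],[0,0,0,-35,25,0,1],[0,0,0,-30,25,0,1],[0,0,0,-20,25,0,1],[0,0,0,0,0,0,1]]'; python3 -c "
from h import *
st()
snap('wrist','w23.png');snap('side','d23.png')"
```

```text
clock: 19.78
eef_pos: [483.0, 91.2, 316.0]
tcp_rot: [-3.105, -0.012, 0.092]
contact_force: [1.2, 0.1, -0.6]
opening: -0.001
bed [-83.4  50.3] z 316.0 rot [-3.105 -0.012  0.092] F [ 1.2  0.1 -0.6] op -0.001 t 19.7833
```

View pics/w23.png

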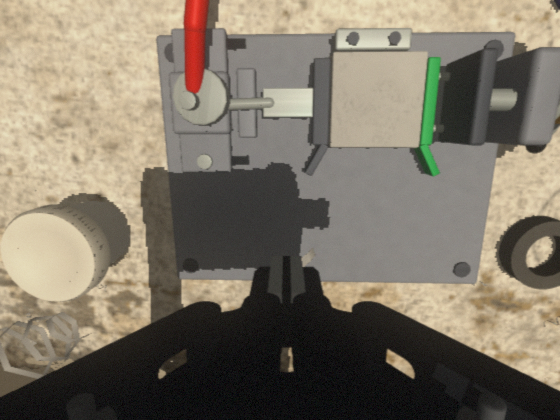

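```bash
python3 -c "
from h import *
a=cv2.imread('pics/w23.png')
cv2.imwrite('pics/w23b.png',cv2.resize(a[0:190,140:560],None,fx=1.9,fy=1.9,interpolation=3))
a=cv2.imread('pics/d23.png')[160:300,190:400]
cv2.imwrite('pics/d23b.png',cv2.resize(a,(787,525),interpolation=3))"
```

```text
(no output)
```

View pics/w23b.png

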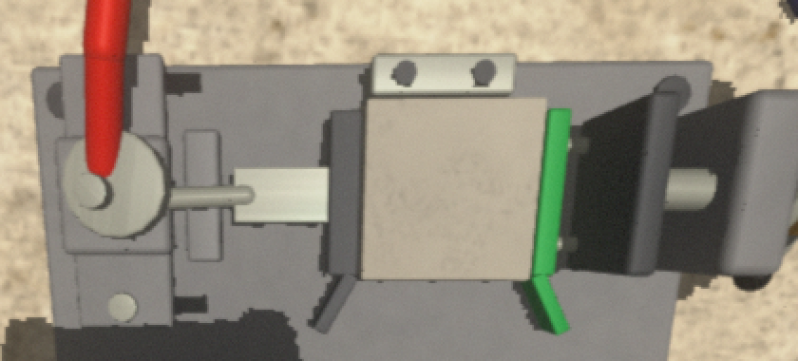

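View pics/d23b.png

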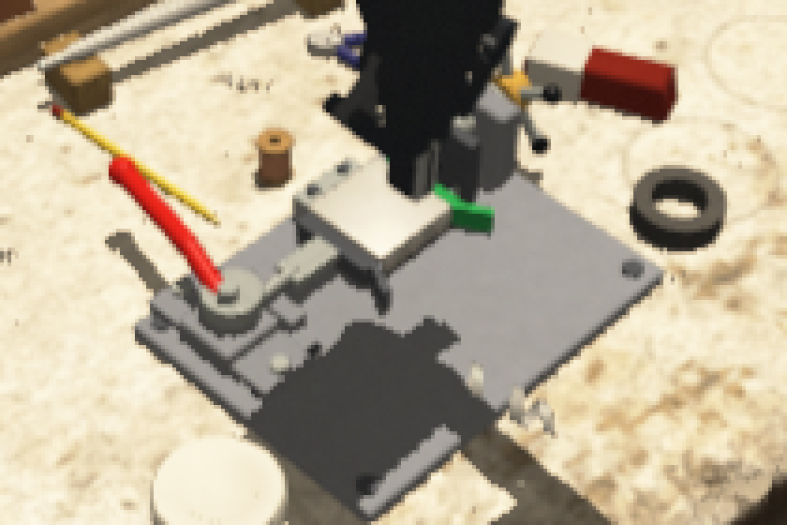

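```bash
python3 -m creep '[[-0.02,0,0,12,22,0,1],[0,0,0,12,22,0,1],[0,0,0,4,6,0,1],[0,0,0,0,0,0,1]]'; python3 -c "
from h import *
st()
snap('wrist','w24.png')
a=cv2.imread('pics/w24.png')
cv2.imwrite('pics/w24b.png',cv2.resize(a[40:240,80:480],(800,400),interpolation=3))"
```

```text
clock: 20.22
eef_pos: [523.8, 47.0, 317.1]
tcp_rot: [-3.125, -0.022, 0.092]
contact_force: [0.9, 0.2, -0.1]
opening: -0.001
bed [-47.1   2.3] z 317.1 rot [-3.125 -0.022  0.092] F [ 0.9  0.2 -0.1] op -0.001 t 20.2167
```

View pics/w24b.png

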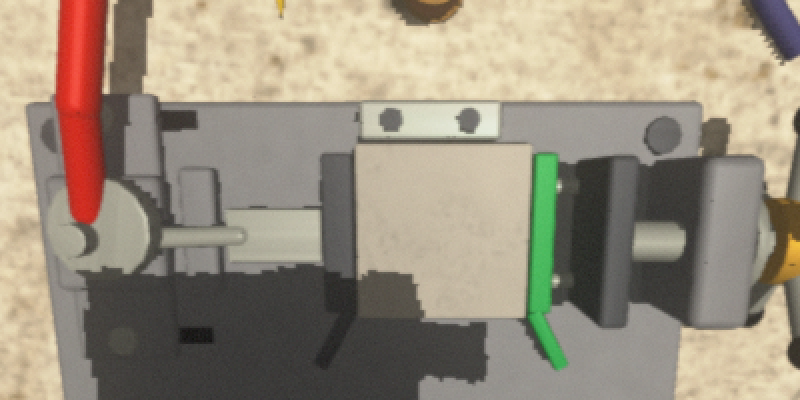

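```bash
python3 -c "
from h import *
def m(n,pts):
    g=load(n); return [bed(onz(g,80+u/2,40+v/2,z)) for u,v,z in pts]
a=m('w17',[(512,118,30.5),(506,270,30.5),(608,112,60),(590,285,60),(693,112,65),(83,77,30),(309,118,31),(330,105,33),(505,106,33)])
b=m('w24',[(535,155,30.5),(529,310,30.5),(616,156,60),(604,326,60),(706,157,65),(101,117,30),(354,155,31),(356,145,33),(530,145,33)])
for i,j in zip(a,b): print(i,j)
for n in ('w17','w24'):
    g=load(n); h=cv2.cvtColor(g['color'],cv2.COLOR_RGB2HSV); k=cv2.inRange(h,(50,120,60),(80,255,255)); 
    for v in (110,120,140,150,160): 
        u=np.where(k[v])[0]; u=u[(u>300)&(u<360)]; print(n,v,u.min() if len(u) else None,u.max() if len(u) else None)
"
```

```text
[ 27.5 -32.9] [ 28.5 -37.3]
[-27.7 -32.4] [-28.7 -37.4]
[ 27.3 -59.5] [ 27.2 -58.6]
[-28.5 -57.4] [-28.6 -58.4]
[ 26.8 -84.6] [ 26.6 -85.3]
[ 42.5 121.1] [ 42.5 120.1]
[27.9 40.5] [28.8 28.5]
[32.1 32.5] [32.2 27.5]
[ 31.4 -29.9] [ 31.9 -35. ]
w17 110 335 346
w17 120 335 345
w17 140 334 344
w17 150 334 344
w17 160 333 343
w24 110 None None
w24 120 347 357
w24 140 347 357
w24 150 346 357
w24 160 346 356
```

```bash
python3 -c "
from h import *
job.sign_off()"
```

```text
the job is handed in; nothing more can be done
```

The block is clamped in the vice and the job is handed in, at about 20 s of the 72 s allowed. No verdict was reported, so what follows comes from my own measurements.

I gripped the block to line it up with the jaws, pushed it home with part-closed fingers, and turned the nut about 2.4 rad in three strokes. I then swung the lever to its stop. Light resistance began at about 0.8 to 0.9 rad, and the stop held at 35–40 N.

**Last checks**
- **Block:** it sits against the back stop, square to within what the picture shows.
- **Nut:** the block-width ruler put the screw jaw about 158 mm from the cam head before closing. An earlier estimate from the pivot was about 1 mm lower, but both lie inside the window.
- **Pad:** it is pressed in about 4.2 to 4.8 mm, against an allowed 2.8 to 8.2 mm.
- **Lever:** it is over centre and stayed closed after the arm left.
- **Contact:** the arm was clear of everything when I handed in.
- **Other things on the bench:** I touched none of them. They looked unmoved in the last pictures, but I did not measure their positions again.

**What went wrong on the way**
- The fingertips briefly touched the bed at about 26 N vertical.
- One nut stroke was off line and pushed at 28 N, so I backed off and repeated it.

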